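# Square up a drawer corner

## Task

The kitchen drawer on the worktop is half assembled and its left side, still loose on its dowels, leans inward. Take the assembly square and press it gently into the drawer's back left corner until its two outer faces sit flush on the back and on the left side together, so that the corner is brought to a true right angle, and keep it pressed there for a good second. Then draw the square out without shifting the side again and lay it flat on the bare worktop outside the drawer, leaving everything else as it is.

Things in the scene. Friction and masses are not known exactly. Their poses are not given: they have to be found in the camera images.
- square: Assembly square: a cast aluminium L, legs 26 mm wide and 22 mm high, joined by a 14 mm high diagonal brace with an upright wooden grip; 0.25 to 0.5 kg. Origin on the underside, below the grip's middle. z up; x and y are square to the two flat outer faces, which lie at x = +70 and y = +70 mm. Each face runs from -70 to +56 mm along the other axis.
- square_grip (a point): Point to hold: middle of the wooden grip, 55 mm above the square's underside. The grip is 24 mm thick along the square's diagonal (the x = y direction, in which fingers should close), 60 mm long across it, and reaches from 14 to 74 mm above the underside.
- drawer: Half-built wooden drawer: back and two sides, no front, no base, on a 2 mm grey non-slip mat that belongs to it; it does not move. Origin on the worktop midway between the sides; x to the back, y to the left side, z up. Boards 14 mm thick, tops 66 mm above the worktop; sides 205 mm long, 232 mm apart when square; right side's inner face at y = -116 mm. Open towards -x. Mat 222 x 285 mm.
- drawer_back: The drawer's back board, fixed; same frame as the drawer. Its flat inner face lies at x = +95 mm, square to x. A shallow groove for the base runs low along the inner faces of all boards; a square slides over it unhindered.
- inner_corner (a point): Back left inner corner of the drawer, on the mat (2 mm above the worktop): where the inner faces of back and left side meet, and the upright axis about which the left side swings. In the drawer's frame at x = 95, y = 116 mm; its axes are the drawer's.
- left_side: Loose left side board, 64 mm high, soft pine like the back. Origin on the swing axis (inner corner), 1 mm above the worktop; its flat inner face is its own plane y = 0, from x = 0 to -205 mm (the free end, at the open front). 5 to 10 N on each face is a gentle, sure seat; over 20 N bruises the wood. Drag along a face or the mat is 0.5 to 0.75 of the force pressed on it.
- left_joint (a joint): Angle of the left side (rad): 0 at a right angle to the back, positive when it leans inward, negative when splayed outward. Starts at 0.05 to 0.12. Dowel friction holds it: about 3 N at the far end of a seated square's leg swings it, and it stays where left. Nothing stops it at the right angle but a square seated on the back: then the push rises steeply.
- pencil: Green pencil, 136 mm long, lying on the mat near the right side of the drawer; bystander.
- pink_mug: Pink mug, 90 mm high, on the left part of the worktop; bystander.
- salt_shaker: Glass salt shaker, 90 mm high, behind the drawer to the left; bystander.
- tin: Food tin, 110 mm high, behind the drawer; bystander.
- screwdriver: Screwdriver with a black handle, 190 mm long, lying outside the drawer along its left side; bystander.
- mallet: Hammer, 240 mm long, lying on a thin white panel (the drawer's base) to the right of the drawer; bystander.
- square_corner (a point): Where the square's two outer faces would meet (x = y = +70 mm in its frame, on the underside); the metal here is notched away 14 mm each way. When the square is seated this point lies over the drawer's inner corner. Axes as the square's.

How it is judged:
By the outcome, as a careful person would: the job done as asked, in the order asked, and still so for the second after the job is handed in, with the robot touching nothing.
It also fails if it takes over 58 s, if anything falls off the work surface, if the arm or the gripper's body presses on something with over 40 N, if the wrist force passes 120 N, or if a joint passes its speed limit or range.

## Robot

A 7-joint arm with a two-finger parallel gripper is mounted at the origin on a cart in front of the work surface, level with it; the furniture and walls round the work are solid. World frame = base frame: x ahead of the robot, y to its left, z up, the work surface at z = 0. Lengths are in m, angles in rad, forces in N, time in s.
With the tool pointing down it reaches from about 0.425 to 0.8 m from the base axis. Payload 8.3 kg.
Tool frame: the origin (TCP) lies at the very end of the fingers, on their centre line; the grasp point (between the pads) lies 19 mm behind it; z points along the fingers, y is the line along which they close (so a half turn about z gives the same grasp; the last joint's range is limited). The gripper opens to 85 mm and grips with 20 to 120 N. Pads are 22 mm wide; open, the fingers measure 114 mm over their backs; the gripper's body (76 mm by 85 mm) begins 54 mm behind the grasp point. The pads swing forward as they close: fully open they stand 13 mm farther back than shut.
Start: joints at [-1.183, 0.383, 0.016, 1.37, -0.006, 1.388, -0.046], TCP at [0.272, 0.563, 0.231] pointing down, gripper open.
Joint ranges: [-2.95, 2.95], [-0.25, 2.06], [-1.52, 1.56], [0.18, 2.33], [-1.44, 4.58], [0.02, 2.06], [-3.01, 3.01]. Speed limits (rad/s): [2.39, 2.39, 3.01, 3.01, 3.14, 3.14, 3.14].

## Interface

Orientations are given as a rotation vector (axis times angle).
In Python, from cell import arm gives the robot as it stands.
- The arm moves only by the shell command python3 -m creep 'ROWS' [FORCE]. ROWS is a JSON list of rows, 1 to 5 of them, each of 7 numbers: the opening from 0.0 (shut) to 1.0 (fully open), then dx, dy, dz in shares of the most that a row can go, 1 being 62.5 mm, then a rotation vector rx, ry, rz in fractions of the full range, 1 being pi rad; each row shifts and turns the commanded pose from where the row before left it, along the tool's axes as they then stand; what a row does not reach is not made up. A row lasts 1/8 s, in which the tool goes at most 0.0625 m and 0.188 rad, less where a joint would pass 70% of its speed; a pose out of reach is approached as far as the arm can. The fingers move at their own pace and stop on an object; FORCE is the grip in N (left out, the last holds). Time passes only in rows, so rows that do not move let the fingers close. It prints the time, the measured TCP pose, the force, the opening and the grip force at its end. No shift or turn number may pass 1 either way. Input that does not fit is refused with a message, and nothing moves.
- arm.read_state(): the state, without advancing time (a new reading comes with each control period).
- arm.camera(name): name is "scene" or "top"; returns the picture (480x640x3 uint8, red, green, blue); there is no depth.
- arm.camera_model(name): a dict with "fx", "fy", "cx", "cy" (pixels), "R" (3x3) and "t" (3): a world point X has camera coordinates R X + t. Camera axes: x right, y down, z forward; pixel columns grow to the right and rows downward; lengths in m; the calibration is good to about 2 mm. A picture is of the moment at which its call begins. camera_model takes no time and is no camera call.
- arm.finish_job(): hands the job in; it is judged then, once.
Trained networks look in the newest picture that a camera, given by its name, has taken for a name from the list of things; names that differ only in an ending like _2 or _b are one class to them, and where a whole thing is asked for, a point or a joint stands for the part that bears it (a point fixed in the world has none). Each returns a list of dicts, best first, with "p" (0 to 1); they miss things now and then, are a little off and sometimes report something else, mostly with a low value. They report only what shows in the picture. A call takes as long as a camera call.
- arm.recognise(thing, camera): "extent" ([left, top, right, bottom] in pixels, round what is visible of it).
- arm.outline_of(thing, camera): "mask" (480x640 bool, what is visible of it) and "extent" ([left, top, right, bottom] in pixels, round what is visible of it).
The state is a dict: "time_s": time; "joint_pos": joint angles; "qvel": joint speeds; "joint_efforts": joint torques, N m; "ee_pos": TCP position; "tool_rot": TCP orientation; "contact_force": force on the tool from outside, world axes, zero at the start; "torque": the same for the moment, N m; "width": opening from 0.0 (shut) to 1.0 (fully open); "grip_force": force on a finger pad.
Only numpy, scipy, OpenCV 4.12 (cv2) and the standard library are available. Lean on these libraries where they do the work, as an engineer would, in place of code of your own. Each camera call takes 0.05 s, during which the arm holds its last target. There are 200 camera calls.

## Working session

There is one attempt and no reset: what is moved stays moved. The work goes in short steps, Python scripts to look and compute and a shell command to move; the robot and the scene stay as the last step left them, time stands still between calls to the robot, and variables do not carry over. Pictures are saved under pics/ and viewed, at most 10 in all, crops included, and the job is handed in when it is done.

```bash
mkdir -p pics; ls; python3 - <<'E'
from cell import arm
import cv2,numpy as np
for n in("scene","top"):
    im=arm.camera(n);cv2.imwrite(f"pics/{n}0.png",im[:,:,::-1])
    m=arm.camera_model(n);print(n,m["fx"],m["fy"],m["cx"],m["cy"],np.round(-np.array(m["R"]).T@m["t"],3),np.round(m["R"],3).tolist())
s=arm.read_state();print(s["time_s"],s["ee_pos"],s["tool_rot"],s["contact_force"])
E
```

```text
pics
scene 553.4089926219173 553.4089926219173 315.4253948792686 229.86939810380468 [-0.36  -0.548  1.013] [[0.434, -0.901, 0.002], [-0.604, -0.293, -0.741], [0.668, 0.32, -0.672]]
top 461.3127742214232 461.3127742214232 320.4409482050979 237.43160839758718 [ 0.31  -0.102  1.35 ] [[0.024, -1.0, -0.0], [-0.98, -0.024, -0.198], [0.198, 0.005, -0.98]]
0.1 [0.27208375 0.56216813 0.23036388] [-7.02032222e-01 -3.06177607e+00  2.74348578e-03] [0.66591632 0.92887727 0.75214562]
```

View pics/top0.png

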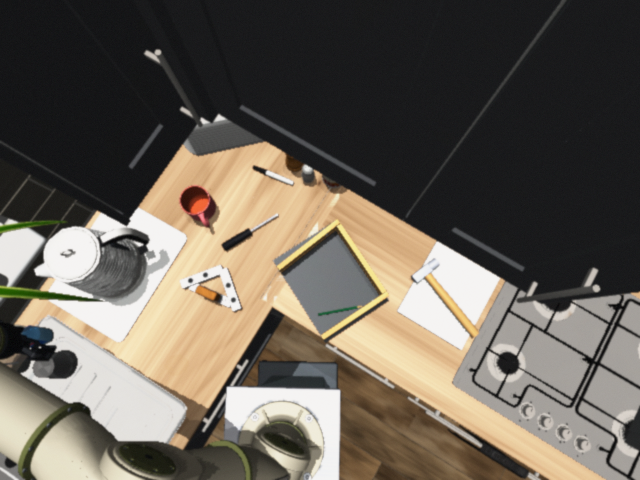

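View pics/scene0.png

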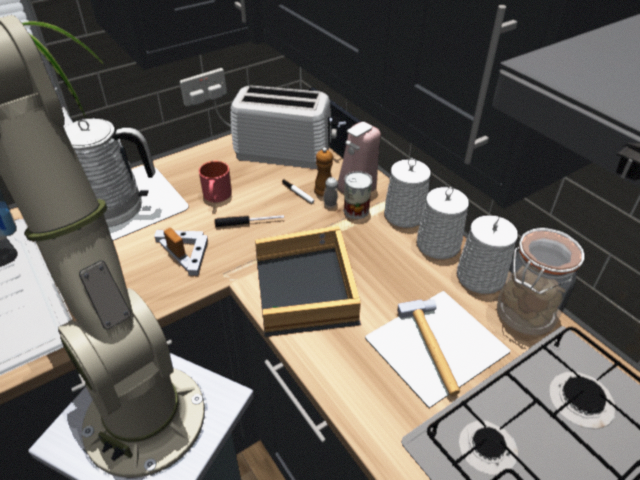

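The top view shows the drawer with its corners at about (338,222) back left, (386,295) back right, (322,340) and (277,263), open to the lower left. The square lies at (180-242, 265-310) with its outer corner near (228,267). I'll get the outlines and zoom in.

```bash
python3 - <<'E'
from cell import arm
import cv2,numpy as np
for c in("top","scene"):
    im=arm.camera(c);np.save(f"im_{c}.npy",im)
    for t in("square","square_grip","drawer","drawer_back","left_side","screwdriver"):
        r=arm.outline_of(t,c)
        print(c,t,[(round(d["p"],2),np.round(d["extent"]).tolist(),int(d["mask"].sum())) for d in r[:3]])
        if r: np.save(f"m_{c}_{t}.npy",r[0]["mask"])
t=cv2.imread("pics/top0.png")[205:350,175:395]
s=cv2.imread("pics/scene0.png")[205:340,150:365]
a=cv2.resize(t,None,fx=3.6,fy=3.6,interpolation=cv2.INTER_CUBIC);b=cv2.resize(s,None,fx=3.6,fy=3.6,interpolation=cv2.INTER_CUBIC)
cv2.imwrite("pics/ct.png",a);cv2.imwrite("pics/cs.png",b)
E
```

```text
top square [(0.68, [178.0, 264.0, 238.0, 314.0], 1293)]
top square_grip [(0.7, [182.0, 267.0, 242.0, 311.0], 1183), (0.43, [302.0, 165.0, 315.0, 188.0], 205)]
top drawer [(0.91, [275.0, 222.0, 387.0, 340.0], 7614)]
top drawer_back [(0.84, [334.0, 224.0, 386.0, 292.0], 697), (0.37, [179.0, 263.0, 239.0, 312.0], 1404)]
top left_side [(0.61, [278.0, 222.0, 343.0, 271.0], 592), (0.57, [412.0, 261.0, 478.0, 336.0], 905)]
top screwdriver [(0.74, [219.0, 218.0, 265.0, 252.0], 294)]
scene square [(0.91, [149.0, 222.0, 209.0, 274.0], 1521)]
scene square_grip [(0.86, [157.0, 227.0, 207.0, 275.0], 1418), (0.6, [199.0, 160.0, 236.0, 201.0], 1145)]
scene drawer [(0.89, [254.0, 228.0, 362.0, 336.0], 9421)]
scene drawer_back [(0.82, [335.0, 230.0, 358.0, 296.0], 720)]
scene left_side [(0.65, [254.0, 226.0, 339.0, 260.0], 1659), (0.43, [398.0, 300.0, 460.0, 394.0], 1586)]
scene screwdriver [(0.83, [215.0, 218.0, 281.0, 228.0], 321), (0.36, [256.0, 227.0, 363.0, 337.0], 9268)]
```

View pics/ct.png

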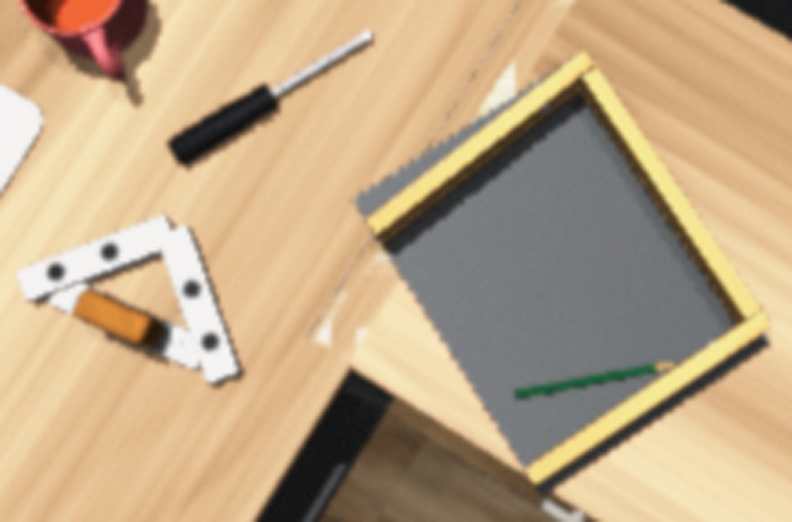

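View pics/cs.png

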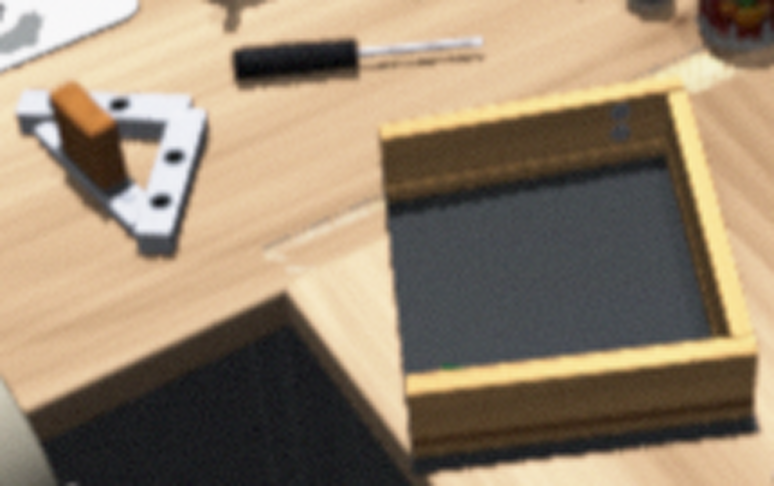

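```bash
cat > h.py <<'E'
from cell import arm
import numpy as np, cv2
from scipy.optimize import least_squares
M={c:arm.camera_model(c) for c in("top","scene")}
def proj(c,X):
    m=M[c];q=np.atleast_2d(X)@np.array(m["R"]).T+m["t"]
    return np.c_[m["fx"]*q[:,0]/q[:,2]+m["cx"],m["fy"]*q[:,1]/q[:,2]+m["cy"]]
def fr(p,L):  # p=x,y,yaw
    L=np.atleast_2d(L).astype(float);c,s=np.cos(p[2]),np.sin(p[2])
    return np.c_[p[0]+c*L[:,0]-s*L[:,1],p[1]+s*L[:,0]+c*L[:,1],L[:,2]]
def fit(model,obs,p0):
    """obs: {cam:[(local pt (mm), px)]}"""
    def res(p): return np.concatenate([(proj(c,model(p,np.array([a for a,_ in o])/1e3))-np.array([b for _,b in o])).ravel() for c,o in obs.items()])
    r=least_squares(res,p0,loss="soft_l1");return r.x,res(r.x).reshape(-1,2)
E
cat > m.py <<'E'
from h import *
T=lambda a,b:(175+a/3.6-.36,205+b/3.6-.36)
S=lambda a,b:(150+a/3.6-.36,205+b/3.6-.36)
sq={"top":[((-70,70,22),T(18,272)),((56,70,22),T(165,215)),((70,56,22),T(188,228)),((70,-70,22),T(241,373)),((44,-70,22),T(212,383)),((-70,44,22),T(32,300))],
"scene":[((-70,70,22),S(18,92)),((56,70,22),S(190,95)),((70,56,22),S(208,110)),((70,-70,22),S(175,236)),((44,-70,22),S(138,235))]}
p,r=fit(fr,sq,[.45,.2,-.9]);print("square",p.round(4),np.degrees(p[2]).round(1));print(r.round(1).tolist())
dr={"top":[((109,-130,66),T(768,318)),((-110,-130,66),T(540,484)),((-110,-116,66),T(527,468)),((95,-116,66),T(737,322)),((95,116,66),T(583,82))],
"scene":[((109,-130,66),S(755,342)),((-110,-130,66),S(412,392)),((-110,-116,66),S(407,378)),((95,-116,66),S(733,340)),((95,116,66),S(670,95))]}
d,r=fit(fr,dr,[.5,-.1,-.6]);print("drawer",d.round(4),np.degrees(d[2]).round(1));print(r.round(1).tolist())
ic=fr(d,[[.095,.116,.002]])[0];print("corner",ic.round(4),np.hypot(*ic[:2]))
f=lambda q,L:fr([ic[0],ic[1],d[2]-q[0]*-1],L)
ls={"top":[((-205,0,65),T(383,235)),((-205,14,65),T(370,220))],"scene":[((-205,0,65),S(383,138))]}
q,r=fit(f,ls,[.08]);print("joint",q,r.round(1).tolist())
c,s=np.cos(d[2]),np.sin(d[2]);ax=np.array([[c,s],[-s,c]])
print("square centre seated",(ic[:2]-.07*ax[0]-.07*ax[1]).round(4))
np.savez("poses.npz",sq=p,dr=d,ic=ic,q=q)
E
python3 m.py
```

```text
square [ 0.4041  0.2148 -1.1594] -66.4
[[0.2, 0.9], [0.5, 0.3], [0.3, -0.7], [0.7, -0.3], [0.1, 0.4], [-0.8, 1.5], [1.1, -0.4], [0.4, 0.0], [-0.4, -0.4], [-0.5, -0.9], [-0.7, -0.9]]
drawer [ 0.4561 -0.128  -0.9643] -55.2
[[2.0, 2.0], [-0.7, 0.5], [0.1, 0.5], [3.5, -0.5], [-0.2, -2.0], [1.6, 2.0], [-1.2, 0.1], [-0.4, -1.0], [0.3, -1.4], [-1.1, -1.9]]
corner [ 0.6055 -0.1399  0.002 ] 0.621482600208291
joint [0.09669857] [[-1.3, 0.4], [-0.7, 0.7], [-0.7, 0.3]]
square centre seated [ 0.5081 -0.1223]
```

```bash
cat > m2.py <<'E'
from h import *
from scipy.optimize import minimize
P=np.load("poses.npz");K=6
reg={"top":(270,215,395,345),"scene":(250,222,368,340)}
msk={}
for c,(a,b,e,f) in reg.items():
    im=cv2.resize(np.load(f"im_{c}.npy")[b:f,a:e],None,fx=K,fy=K,interpolation=cv2.INTER_CUBIC)
    h=cv2.cvtColor(im,cv2.COLOR_RGB2HSV)
    m=((h[...,0]>15)&(h[...,0]<32)&(h[...,1]>100)&(h[...,2]>190)).astype(np.uint8)
    n,l,st,_=cv2.connectedComponentsWithStats(m);m=(np.isin(l,[i for i in range(1,n) if st[i,4]>60*K*K])).astype(np.uint8)
    msk[c]=m;print(c,m.sum()/K/K)
def polys(p,rx):
    bk=fr(p,np.array([[95,-116,66],[109,-116,66],[109,116,66],[95,116,66]])/1e3)
    rt=fr(p,np.array([[-110,-130,66],[rx,-130,66],[rx,-116,66],[-110,-116,66]])/1e3)
    ic=fr(p,[[.095,.116,0]])[0]
    lf=fr([ic[0],ic[1],p[2]+p[3]],np.array([[-205,0,65],[rx-95,0,65],[rx-95,14,65],[-205,14,65]])/1e3)
    return bk,rt,lf
def ren(c,p,rx):
    a,b,e,f=reg[c];o=np.zeros_like(msk[c])
    for q in polys(p,rx): cv2.fillPoly(o,[np.round(((proj(c,q)-[a,b]+.5)*K-.5)*16).astype(np.int32)],1,shift=4)
    return o
def cost(v,rx,cs):
    p=v*[.01,.01,.05,.05]
    return sum(1-(ren(c,p,rx)&msk[c]).sum()/(ren(c,p,rx)|msk[c]).sum() for c in cs)
best=None
for rx in(95,109):
  for cs in(("top","scene"),("top",),("scene",)):
    v=np.r_[P["dr"],P["q"]]/[.01,.01,.05,.05]
    for _ in range(3): r=minimize(cost,v,args=(rx,cs),method="Nelder-Mead",options=dict(initial_simplex=v+np.r_[np.zeros((1,4)),np.eye(4)]*.6));v=r.x
    p=v*[.01,.01,.05,.05];print(rx,cs,p.round(4),round(r.fun,3),"corner",fr(p,[[.095,.116,0]])[0].round(4))
    if len(cs)==2 and (best is None or r.fun<best[0]): best=(r.fun,p,rx)
_,p,rx=best;np.save("dr.npy",p)
out=[]
for c,(a,b,e,f) in reg.items():
    im=cv2.resize(np.load(f"im_{c}.npy")[b:f,a:e,::-1],None,fx=K,fy=K,interpolation=cv2.INTER_CUBIC)
    for q in polys(p,rx): cv2.polylines(im,[np.round((proj(c,q)-[a,b]+.5)*K).astype(np.int32)],True,(0,0,255),1)
    out.append(cv2.resize(im,(400,400)))
cv2.imwrite("pics/fit.png",np.hstack(out))
E
python3 m2.py
```

```text
top 1687.0277777777776
scene 466.6666666666667
95 ('top', 'scene') [ 0.4543 -0.1278 -0.9682  0.0879] 1.376 corner [ 0.6037 -0.1404  0.    ]
95 ('top',) [ 0.4569 -0.1263 -0.9736  0.0984] 0.699 corner [ 0.6062 -0.1396  0.    ]
95 ('scene',) [ 0.4541 -0.1279 -0.9674  0.0955] 0.644 corner [ 0.6035 -0.1404  0.    ]
109 ('top', 'scene') [ 0.454  -0.1277 -0.9735  0.0872] 1.349 corner [ 0.6033 -0.1411  0.    ]
109 ('top',) [ 0.4569 -0.1262 -0.9713  0.0968] 0.686 corner [ 0.6063 -0.1391  0.    ]
109 ('scene',) [ 0.4531 -0.1268 -0.9689  0.0981] 0.63 corner [ 0.6025 -0.1394  0.    ]
```

View pics/fit.png

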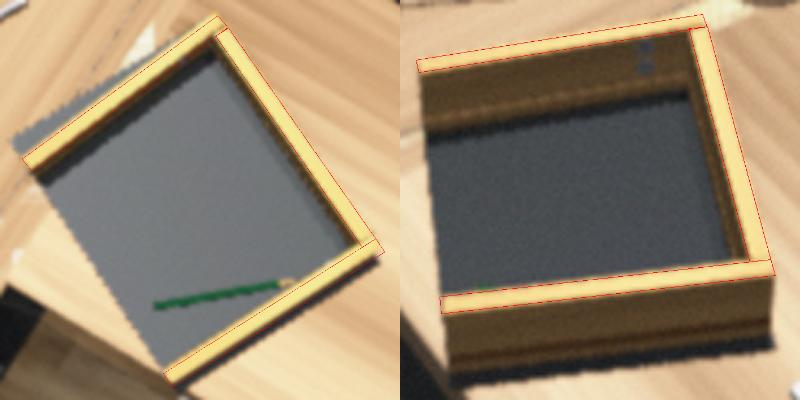

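The overlay fits both views to about a pixel, with the drawer's corner near (0.604, -0.140) and yaw -0.970. Next I work out the grasp approach.

```bash
cat > go.py <<'E'
import sys
from h import *
from scipy.spatial.transform import Rotation as Ro
def to(pos,phi):
    """tool-axis shift+turn: down-pointing tool, tool y along world angle phi (mod pi)"""
    s=arm.read_state();R=Ro.from_rotvec(s["tool_rot"]).as_matrix()
    best=None
    for ph in(phi,phi+np.pi):
        y=np.array([np.cos(ph),np.sin(ph),0]);z=np.array([0,0,-1.]);G=np.c_[np.cross(y,z),y,z]
        rv=Ro.from_matrix(R.T@G).as_rotvec();
        if best is None or np.linalg.norm(rv)<np.linalg.norm(best[0]): best=(rv,G)
    d=np.array(pos)-s["ee_pos"]
    print("t",s["time_s"],"pos",np.round(s["ee_pos"],4),"F",np.round(s["contact_force"],1),"T",np.round(s["torque"],2),"j7",np.round(s["joint_pos"][6],2),"w",round(s["width"],3))
    print("now axes d",(R.T@d).round(4),"turn",best[0].round(4),"| after-turn axes d",(best[1].T@d).round(4))
if __name__=="__main__": to([float(a) for a in sys.argv[1:4]],float(sys.argv[4]))
E
python3 go.py .4041 .2148 .036 -.374
```

```text
t 0.8 pos [0.2723 0.5626 0.2313] F [-0.3 -0.8  0.3] T [0.   0.05 0.05] j7 -0.05 w 0.999
now axes d [-0.2702 -0.2556  0.1953] turn [-1.000e-04 -0.000e+00  1.494e+00] | after-turn axes d [-0.2756  0.2498  0.1953]
```

Careful with the scale: shifts go in shares of 62.5 mm and turns go in shares of pi rad. That gives: 0.187 rad / 3.1416 = 0.0595.

```bash
python3 -m creep '[[1, 0, 0, 0, 0, 0, 0.0595], [1, 0, 0, 0, 0, 0, 0.0595], [1, 0, 0, 0, 0, 0, 0.0595], [1, 0, 0, 0, 0, 0, 0.0595], [1, 0, 0, 0, 0, 0, 0.0595]]' 40
python3 -m creep '[[1, 0, 0, 0, 0, 0, 0.0595], [1, 0, 0, 0, 0, 0, 0.0595], [1, 0, 0, 0, 0, 0, 0.0589], [1, -0.624, 0.576, 0.16, 0, 0, 0], [1, -0.624, 0.576, 0.16, 0, 0, 0]]'
python3 -m creep '[[1, -0.624, 0.576, 0.16, 0, 0, 0], [1, -0.624, 0.576, 0.16, 0, 0, 0], [1, -0.624, 0.576, 0.16, 0, 0, 0], [1, -0.624, 0.576, 0.16, 0, 0, 0], [1, 0, 0, 0, 0, 0, 0]]'
python3 go.py .4041 .2148 .036 -.374
```

```text
time_s: 1.42
ee_pos: [0.2722, 0.5626, 0.2313]
tool_rot: [-2.014, -2.411, -0.0]
contact_force: [-0.6, 0.3, 0.5]
width: 1.002
grip_force: 0.0
time_s: 2.05
ee_pos: [0.311, 0.4628, 0.2109]
tool_rot: [2.594, 1.771, 0.0]
contact_force: [0.8, -0.9, 0.4]
width: 0.999
grip_force: 0.0
time_s: 2.68
ee_pos: [0.3894, 0.2613, 0.171]
tool_rot: [2.602, 1.76, -0.001]
contact_force: [-0.6, 0.9, -0.3]
width: 0.995
grip_force: 0.0
t 2.675 pos [0.3894 0.2613 0.171 ] F [-0.6  0.9 -0.3] T [ 0.08 -0.05 -0.04] j7 -1.0 w 0.995
now axes d [-0.0376  0.031   0.1351] turn [-0.      0.0009 -0.0076] | after-turn axes d [-0.038   0.0307  0.135 ]
```

Scaled: -0.0376 m is -0.6016, 0.035 m is 0.56, -0.007 rad / 3.1416 = -0.0022.

```bash
python3 -c "
from h import *
for c in('top','scene'): print(proj(c,[[.4041,.2148,.074],[.4041,.2148,.014]]))"
python3 -m creep '[[1, -0.6016, 0.496, 0.32, 0, 0, -0.0022], [1, 0, 0, 0.56, 0, 0, 0], [1, 0, 0, 0.32, 0, 0, 0], [1, 0, 0, 0, 0, 0, 0]]'
python3 go.py .4041 .2148 .036 -.374
python3 - <<'E'
from h import *
o=[]
for c,(a,b,w,h) in {"top":(160,220,120,120),"scene":(120,180,120,120)}.items():
    im=arm.camera(c)[b:b+h,a:a+w,::-1];o.append(cv2.resize(im,(400,400),interpolation=cv2.INTER_CUBIC))
cv2.imwrite("pics/pre.png",np.hstack(o))
E
```

```text
[[206.46665066 292.97656062]
 [211.51578361 294.64604224]]
[[172.4915937  233.90320925]
 [176.48120589 251.04065172]]
time_s: 3.18
ee_pos: [0.4019, 0.2197, 0.0953]
tool_rot: [2.589, 1.78, -0.004]
contact_force: [0.6, -0.1, -0.2]
width: 0.998
grip_force: 0.0
t 3.175 pos [0.4019 0.2197 0.0953] F [ 0.6 -0.1 -0.2] T [ 0.01  0.05 -0.04] j7 -0.86 w 0.998
now axes d [-0.0036  0.0039  0.0593] turn [-0.0014  0.0023  0.0079] | after-turn axes d [-0.0038  0.0038  0.0593]
```

View pics/pre.png

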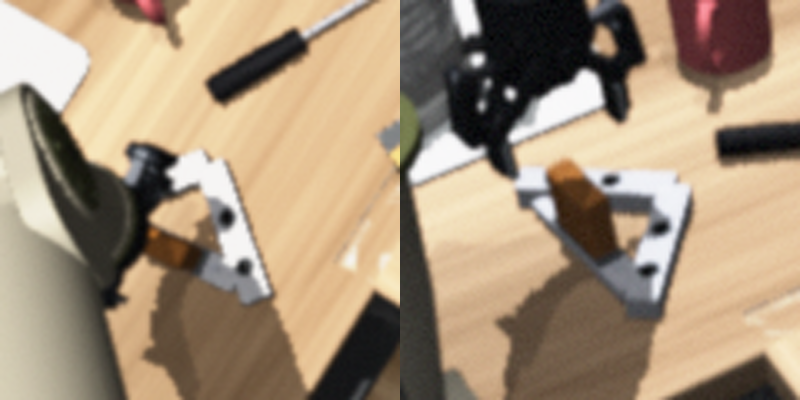

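Scaled: 0.02 m is 0.32, 0.019 m is 0.304, 0.008 rad / 3.1416 = 0.0025.

```bash
python3 -m creep '[[1, -0.0576, 0.0624, 0.32, 0, 0, 0.0025], [1, 0, 0, 0.32, 0, 0, 0], [1, 0, 0, 0.304, 0, 0, 0], [1, 0, 0, 0, 0, 0, 0]]'
python3 go.py .4041 .2148 .036 -.374
python3 -m creep '[[0, 0, 0, 0, 0, 0, 0], [0, 0, 0, 0, 0, 0, 0], [0, 0, 0, 0, 0, 0, 0], [0, 0, 0, 0, 0, 0, 0], [0, 0, 0, 0, 0, 0, 0]]' 60
python3 go.py .4041 .2148 .036 -.374
```

```text
time_s: 3.78
ee_pos: [0.4051, 0.215, 0.0373]
tool_rot: [2.596, 1.769, -0.001]
contact_force: [-0.5, -0.7, -0.1]
width: 1.002
grip_force: 0.0
t 3.775 pos [0.4051 0.215  0.0373] F [-0.5 -0.7 -0.1] T [ 0.   -0.04  0.03] j7 -0.8 w 1.002
now axes d [-0.0005 -0.0008  0.0013] turn [-0.0005  0.0008 -0.0004] | after-turn axes d [-0.0005 -0.0008  0.0013]
time_s: 4.4
ee_pos: [0.4056, 0.2151, 0.0379]
tool_rot: [-2.596, -1.768, -0.001]
contact_force: [-2.3, -0.9, 6.3]
width: 0.272
grip_force: 60.2
t 4.4 pos [0.4056 0.2151 0.0379] F [-2.3 -0.9  6.3] T [-0.05  0.36 -0.01] j7 -0.8 w 0.272
now axes d [-0.0009 -0.0013  0.0019] turn [ 0.0002 -0.001  -0.001 ] | after-turn axes d [-0.0009 -0.0013  0.0019]
```

Scaled: -0.04 m is -0.64, -0.03 m is -0.48.

```bash
python3 -m creep '[[0, 0, 0, -0.48, 0, 0, 0], [0, 0, 0, -0.64, 0, 0, 0], [0, 0, 0, -0.64, 0, 0, 0], [0, 0, 0, 0, 0, 0, 0]]'
cat > seat.py <<'E'
import sys
from go import *
D=np.array([.4545,-.1275,-.970])
def tcp(x,y,z): return fr(D,[[x/1e3,y/1e3,z]])[0]
if __name__=="__main__":
    a=[float(v) for v in sys.argv[1:4]]
    to(tcp(*a),D[2]+np.pi/4)
    s=arm.read_state();c,si=np.cos(D[2]),np.sin(D[2]);f=s["contact_force"];e=s["ee_pos"][:2]-D[:2]
    ph=Ro.from_rotvec(s["tool_rot"]).as_matrix()[:,1]
    print("drawer frame xy mm",np.round([1e3*(c*e[0]+si*e[1]),1e3*(-si*e[0]+c*e[1])],1),"F",np.round([c*f[0]+si*f[1],-si*f[0]+c*f[1],f[2]],1),"Tz",round(s["torque"][2],2),"yaw err",round((np.arctan2(ph[1],ph[0])-D[2]-np.pi/4+1.57)%np.pi-1.57,4),"grip",s["grip_force"])
E
python3 seat.py 0 10 .145
```

```text
time_s: 4.9
ee_pos: [0.4068, 0.2157, 0.1499]
tool_rot: [-2.596, -1.768, -0.008]
contact_force: [-0.6, -0.6, -4.1]
width: 0.275
grip_force: 59.6
t 4.9 pos [0.4068 0.2157 0.1499] F [-0.6 -0.6 -4.1] T [-0.01  0.04 -0.01] j7 -0.89 w 0.275
now axes d [-0.2936  0.1757  0.0039] turn [ 0.0027 -0.0045 -0.1904] | after-turn axes d [-0.3215  0.1169  0.0049]
drawer frame xy mm [-310.   154.6] F [ 0.2 -0.8 -4.1] Tz -0.01 yaw err -0.1904 grip 59.56075429916382
```

Scaled: -0.0535 m is -0.856, 0.0195 m is 0.312, -0.095 rad / 3.1416 = -0.0302.

```bash
python3 -m creep '[[0, 0, 0, 0, 0, 0, -0.0302], [0, 0, 0, 0, 0, 0, -0.0302], [0, -0.856, 0.312, 0, 0, 0, 0], [0, -0.856, 0.312, 0, 0, 0, 0], [0, -0.856, 0.312, 0, 0, 0, 0]]'
python3 -m creep '[[0, -0.856, 0.312, 0, 0, 0, 0], [0, -0.856, 0.312, 0, 0, 0, 0], [0, -0.856, 0.312, 0, 0, 0, 0], [0, 0, 0, 0, 0, 0, 0], [0, 0, 0, 0, 0, 0, 0]]'
python3 seat.py 0 10 .145
python3 - <<'E'
from h import *
o=[]
for c,(a,b,w,h) in {"top":(260,200,150,150),"scene":(230,170,150,150)}.items():
    im=arm.camera(c)[b:b+h,a:a+w,::-1];o.append(cv2.resize(im,(400,400),interpolation=cv2.INTER_CUBIC))
cv2.imwrite("pics/over.png",np.hstack(o))
E
```

```text
time_s: 5.52
ee_pos: [0.4323, 0.0444, 0.1458]
tool_rot: [-2.416, -2.007, 0.003]
contact_force: [1.5, -0.1, -2.8]
width: 0.274
grip_force: 59.6
time_s: 6.15
ee_pos: [0.4603, -0.1221, 0.146]
tool_rot: [-2.417, -2.005, 0.003]
contact_force: [0.1, 1.1, -3.3]
width: 0.274
grip_force: 59.7
t 6.15 pos [ 0.4603 -0.1221  0.146 ] F [ 0.1  1.1 -3.3] T [0.05 0.09 0.05] j7 0.13 w 0.274
now axes d [0.0007 0.0023 0.001 ] turn [-0.0025  0.0006 -0.0012] | after-turn axes d [0.0007 0.0023 0.001 ]
drawer frame xy mm [-1.2  7.8] F [-0.9  0.7 -3.3] Tz 0.05 yaw err -0.0012 grip 59.74634528160095
```

View pics/over.png

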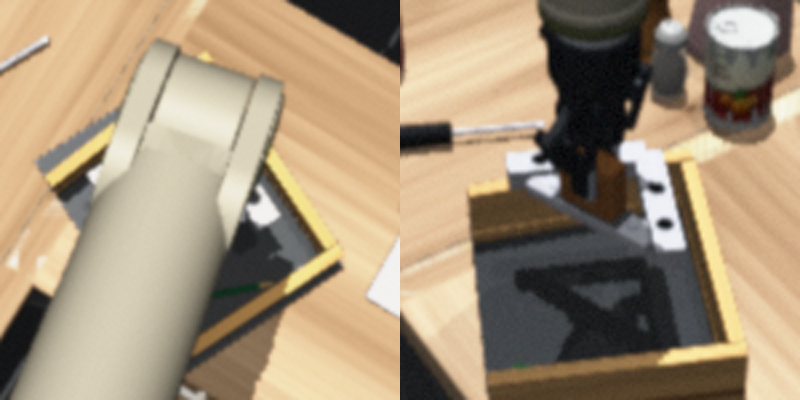

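The square hangs inside the drawer's outline with the right orientation. Lowering it.

Scaled: 0.035 m is 0.56, 0.025 m is 0.4.

```bash
python3 -m creep '[[0, 0, 0, 0.56, 0, 0, 0], [0, 0, 0, 0.56, 0, 0, 0], [0, 0, 0, 0.4, 0, 0, 0], [0, 0, 0, 0, 0, 0, 0], [0, 0, 0, 0, 0, 0, 0]]'
python3 seat.py 25 46 .0415
python3 -m creep '[[0, 0, 0, 0.08, 0, 0, 0], [0, 0, 0, 0.032, 0, 0, 0], [0, 0, 0, 0, 0, 0, 0], [0, 0, 0, 0, 0, 0, 0]]'
python3 seat.py 25 46 .0415
```

```text
time_s: 6.88
ee_pos: [0.4619, -0.1218, 0.0531]
tool_rot: [2.416, 2.008, 0.001]
contact_force: [-0.4, -0.1, -2.6]
width: 0.273
grip_force: 59.7
t 6.875 pos [ 0.4619 -0.1218  0.0531] F [-0.4 -0.1 -2.6] T [-0.   -0.01 -0.03] j7 0.25 w 0.273
now axes d [0.0079 0.044  0.0116] turn [ 0.0007 -0.0001  0.0008] | after-turn axes d [0.0079 0.044  0.0116]
drawer frame xy mm [-0.5  9.3] F [-0.1 -0.4 -2.6] Tz -0.03 yaw err 0.0008 grip 59.73623335361481
time_s: 7.38
ee_pos: [0.4613, -0.1223, 0.0454]
tool_rot: [2.417, 2.007, 0.0]
contact_force: [-0.4, 0.5, -3.2]
width: 0.274
grip_force: 59.9
t 7.375 pos [ 0.4613 -0.1223  0.0454] F [-0.4  0.5 -3.2] T [-0.06  0.09  0.01] j7 0.26 w 0.274
now axes d [0.0085 0.0444 0.0039] turn [ 0.0001 -0.0001 -0.0004] | after-turn axes d [0.0085 0.0444 0.0039]
drawer frame xy mm [-0.4  8.6] F [-0.6 -0.1 -3.2] Tz 0.01 yaw err -0.0004 grip 59.88559126853943
```

Scaled: -0.007 m is -0.112, 0.004 m is 0.064.

```bash
python3 -m creep '[[0, -0.112, 0.112, 0.064, 0, 0, 0], [0, -0.112, 0.112, 0, 0, 0, 0], [0, 0, 0, 0, 0, 0, 0], [0, 0, 0, 0, 0, 0, 0]]'
python3 seat.py 25 46 .0415
python3 -m creep '[[0, -0.0224, 0.0224, 0, 0, 0, 0], [0, 0, 0, 0, 0, 0, 0]]'
python3 seat.py 25 46 .0415
python3 -m creep '[[0, -0.0112, 0.0112, 0, 0, 0, 0], [0, 0, 0, 0, 0, 0, 0]]'
python3 seat.py 25 46 .0415
```

```text
time_s: 7.88
ee_pos: [0.4723, -0.1388, 0.0412]
tool_rot: [-2.417, -2.006, 0.001]
contact_force: [0.1, 0.6, -3.1]
width: 0.274
grip_force: 59.8
t 7.875 pos [ 0.4723 -0.1388  0.0412] F [ 0.1  0.6 -3.1] T [0.02 0.05 0.01] j7 0.31 w 0.274
now axes d [ 0.0228  0.0306 -0.0004] turn [-0.0005  0.0002 -0.0009] | after-turn axes d [ 0.0227  0.0306 -0.0003]
drawer frame xy mm [19.4  8.3] F [-0.5  0.4 -3.1] Tz 0.01 yaw err -0.0009 grip 59.7970175743103
time_s: 8.12
ee_pos: [0.4736, -0.1402, 0.0413]
tool_rot: [2.417, 2.007, 0.0]
contact_force: [-0.9, 0.2, -2.4]
width: 0.271
grip_force: 59.8
t 8.125 pos [ 0.4736 -0.1402  0.0413] F [-0.9  0.2 -2.4] T [ 0.04  0.08 -0.03] j7 0.32 w 0.271
now axes d [ 0.0239  0.029  -0.0002] turn [ 0.0001 -0.     -0.0003] | after-turn axes d [ 0.0239  0.029  -0.0002]
drawer frame xy mm [21.3  8.6] F [-0.6 -0.6 -2.4] Tz -0.03 yaw err -0.0003 grip 59.79761481285095
time_s: 8.38
ee_pos: [0.4742, -0.1411, 0.0413]
tool_rot: [2.417, 2.007, 0.0]
contact_force: [0.3, 1.0, -3.4]
width: 0.274
grip_force: 59.8
t 8.375 pos [ 0.4742 -0.1411  0.0413] F [ 0.3  1.  -3.4] T [-0.05  0.03 -0.05] j7 0.32 w 0.274
now axes d [ 0.0246  0.0283 -0.0002] turn [ 0.      0.     -0.0003] | after-turn axes d [ 0.0246  0.0284 -0.0002]
drawer frame xy mm [22.3  8.6] F [-0.7  0.8 -3.4] Tz -0.05 yaw err -0.0003 grip 59.79743242263794
```

Scaled: -0.0007 m is -0.0112.

```bash
for i in 1 ; do python3 -m creep '[[0, -0.0112, 0.0112, 0, 0, 0, 0], [0, 0, 0, 0, 0, 0, 0]]' >/dev/null; python3 seat.py 25 46 .0415|tail -1; done
python3 -m creep '[[0, -0.0112, 0.0112, 0, 0, 0, 0], [0, 0, 0, 0, 0, 0, 0]]' >/dev/null; python3 seat.py 25 46 .0415|tail -1
python3 -m creep '[[0, -0.008, 0.008, 0, 0, 0, 0], [0, 0, 0, 0, 0, 0, 0]]' >/dev/null; python3 seat.py 25 46 .0415|tail -1
```

```text
drawer frame xy mm [23.4  8.5] F [ 0.2  0.3 -3.3] Tz -0.01 yaw err -0.0004 grip 59.79720175266266
drawer frame xy mm [24.4  8.5] F [ 0.5  0.  -1.9] Tz -0.02 yaw err -0.0004 grip 59.797852635383606
drawer frame xy mm [25.   8.5] F [ 0.4  0.  -2.4] Tz -0.07 yaw err -0.0004 grip 59.796844124794006
```

Scaled: -0.0005 m is -0.008.

```bash
python3 -m creep '[[0, -0.008, 0.008, 0, 0, 0, 0], [0, 0, 0, 0, 0, 0, 0]]' >/dev/null; python3 seat.py 25 46 .0415|tail -1
python3 -m creep '[[0, -0.008, 0.008, 0, 0, 0, 0], [0, 0, 0, 0, 0, 0, 0]]' >/dev/null; python3 seat.py 25 46 .0415|tail -1
python3 -m creep '[[0, -0.008, 0.008, 0, 0, 0, 0], [0, 0, 0, 0, 0, 0, 0]]' >/dev/null; python3 seat.py 25 46 .0415|tail -1
```

```text
drawer frame xy mm [25.8  8.5] F [ 0.2  0.1 -3.5] Tz 0.06 yaw err -0.0003 grip 59.798147678375244
drawer frame xy mm [26.4  8.5] F [ 0.1 -0.5 -3.9] Tz 0.0 yaw err -0.0003 grip 59.824790954589844
drawer frame xy mm [26.6  8.5] F [-3.2 -0.1 -1.9] Tz 0.1 yaw err 0.0 grip 60.017600655555725
```

Scaled: -0.0005 m is -0.008.

```bash
python3 -m creep '[[0, -0.008, 0.008, 0, 0, 0, 0], [0, 0, 0, 0, 0, 0, 0]]' >/dev/null; python3 seat.py 25 46 .0415|tail -1
python3 -m creep '[[0, 0, 0, 0, 0, 0, 0], [0, 0, 0, 0, 0, 0, 0]]' >/dev/null; python3 seat.py 25 46 .0415|tail -1
python3 -m creep '[[0, -0.0048, 0.0048, 0, 0, 0, 0], [0, 0, 0, 0, 0, 0, 0]]' >/dev/null; python3 seat.py 25 46 .0415|tail -1
```

```text
drawer frame xy mm [26.7  8.4] F [-4.9 -0.8 -0.2] Tz 0.26 yaw err 0.0004 grip 60.21728038787842
drawer frame xy mm [26.8  8.4] F [-5.5 -1.4 -0.2] Tz 0.26 yaw err 0.0004 grip 60.219361782073975
drawer frame xy mm [26.8  8.4] F [-6.2 -1.3  0.6] Tz 0.27 yaw err 0.0006 grip 60.24859607219696
```

Scaled: -0.005 rad / 3.1416 = -0.0016.

```bash
python3 -m creep '[[0, 0, 0, 0, 0, 0, -0.0016], [0, 0, 0, 0, 0, 0, 0]]' >/dev/null; python3 seat.py 25 46 .0415|tail -1
python3 -m creep '[[0, 0, 0, 0, 0, 0, -0.0016], [0, 0, 0, 0, 0, 0, 0]]' >/dev/null; python3 seat.py 25 46 .0415|tail -1
python3 -m creep '[[0, -0.0048, 0.0048, 0, 0, 0, 0], [0, 0, 0, 0, 0, 0, 0]]' >/dev/null; python3 seat.py 25 46 .0415|tail -1
```

```text
drawer frame xy mm [27.   8.2] F [-6.6 -1.9 -1.3] Tz 0.19 yaw err 0.0052 grip 60.16358256340027
drawer frame xy mm [27.   8.2] F [-4.6 -1.7 -1.5] Tz -0.27 yaw err 0.0095 grip 60.21533668041229
drawer frame xy mm [27.   8.2] F [-7.9 -1.2  0.7] Tz -0.26 yaw err 0.0096 grip 60.493395924568176
```

Scaled: 0.003 rad / 3.1416 = 0.001.

```bash
python3 -m creep '[[0, 0, 0, 0, 0, 0, 0.001], [0, 0, 0, 0, 0, 0, 0]]' >/dev/null; python3 seat.py 25 46 .0415|tail -1
python3 -m creep '[[0, 0, 0, 0, 0, 0, 0], [0, 0, 0, 0, 0, 0, 0]]' >/dev/null; python3 seat.py 25 46 .0415|tail -1
```

```text
drawer frame xy mm [27.   8.3] F [-7.7 -0.9  0.2] Tz -0.04 yaw err 0.0071 grip 60.256876945495605
drawer frame xy mm [27.1  8.3] F [-7.3 -1.8  0.4] Tz -0.01 yaw err 0.0072 grip 60.25948226451874
```

Scaled: 0.004 m is 0.064, 0.003 m is 0.048.

```bash
python3 -m creep '[[0, 0.064, 0.064, 0, 0, 0, 0], [0, 0.064, 0.064, 0, 0, 0, 0], [0, 0.048, 0.048, 0, 0, 0, 0], [0, 0, 0, 0, 0, 0, 0]]' >/dev/null; python3 seat.py 27 46 .0415|tail -1
python3 -m creep '[[0, 0.0224, 0.0224, 0, 0, 0, 0], [0, 0.0224, 0.0224, 0, 0, 0, 0], [0, 0, 0, 0, 0, 0, 0]]' >/dev/null; python3 seat.py 27 46 .0415|tail -1
python3 -m creep '[[0, 0.0224, 0.0224, 0, 0, 0, 0], [0, 0.0224, 0.0224, 0, 0, 0, 0], [0, 0, 0, 0, 0, 0, 0]]' >/dev/null; python3 seat.py 27 46 .0415|tail -1
```

```text
drawer frame xy mm [27.  23.2] F [-5.2 -2.6 -2. ] Tz 0.07 yaw err 0.0068 grip 60.04983901977539
drawer frame xy mm [26.9 26.2] F [-7.  -5.1  1.3] Tz -0.01 yaw err 0.006 grip 60.41947960853577
drawer frame xy mm [27.  30.3] F [-6.  -4.8 -0.2] Tz -0.02 yaw err 0.0061 grip 60.298311710357666
```

Scaled: 0.0014 m is 0.0224, 0.0007 m is 0.0112.

```bash
python3 -m creep '[[0, 0.0224, 0.0224, 0, 0, 0, 0], [0, 0.0112, 0.0112, 0, 0, 0, 0], [0, 0, 0, 0, 0, 0, 0]]' >/dev/null; python3 seat.py 27 46 .0415|tail -1
python3 -m creep '[[0, 0.0224, 0.0224, 0, 0, 0, 0], [0, 0.0112, 0.0112, 0, 0, 0, 0], [0, 0, 0, 0, 0, 0, 0]]' >/dev/null; python3 seat.py 27 46 .0415|tail -1
python3 -m creep '[[0, 0.0224, 0.0224, 0, 0, 0, 0], [0, 0.0112, 0.0112, 0, 0, 0, 0], [0, 0, 0, 0, 0, 0, 0]]' >/dev/null; python3 seat.py 27 46 .0415|tail -1
```

```text
drawer frame xy mm [26.9 32.2] F [-9.1 -9.2  5.2] Tz 0.16 yaw err 0.0054 grip 60.93076407909393
drawer frame xy mm [26.9 33.7] F [-10.1 -15.   11.1] Tz 0.16 yaw err 0.0044 grip 61.85824513435364
drawer frame xy mm [26.9 36.6] F [-12.  -15.6  11.9] Tz 0.13 yaw err 0.0043 grip 61.7129909992218
```

Scaled: -0.001 m is -0.016.

```bash
python3 -m creep '[[0, 0, 0, -0.016, 0, 0, 0], [0, 0, 0, 0, 0, 0, 0]]' >/dev/null; python3 seat.py 27 46 .0415
python3 -m creep '[[0, 0, 0, -0.0112, 0, 0, 0], [0, 0, 0, 0, 0, 0, 0]]' >/dev/null; python3 seat.py 27 46 .0415|tail -1
```

```text
t 14.5 pos [ 0.5015 -0.128   0.041 ] F [-6.5  1.7 -4.3] T [0.13 1.68 0.07] j7 0.3 w 0.27
now axes d [ 0.0052  0.0053 -0.0005] turn [-0.0054  0.0005  0.006 ] | after-turn axes d [ 0.0053  0.0053 -0.0005]
drawer frame xy mm [27.  38.5] F [-5.1 -4.4 -4.3] Tz 0.07 yaw err 0.006 grip 59.826035499572754
drawer frame xy mm [27.  38.9] F [-4.6 -4.5 -4.2] Tz 0.08 yaw err 0.0063 grip 59.57283318042755
```

```bash
python3 -m creep '[[0, 0.0112, 0.0112, 0, 0, 0, 0], [0, 0.0112, 0.0112, 0, 0, 0, 0], [0, 0, 0, 0, 0, 0, 0]]' >/dev/null; python3 seat.py 27 46 .0415|tail -1
python3 -m creep '[[0, 0.0112, 0.0112, 0, 0, 0, 0], [0, 0.0112, 0.0112, 0, 0, 0, 0], [0, 0, 0, 0, 0, 0, 0]]' >/dev/null; python3 seat.py 27 46 .0415|tail -1
python3 -m creep '[[0, 0.0112, 0.0112, 0, 0, 0, 0], [0, 0, 0, 0, 0, 0, 0]]' >/dev/null; python3 seat.py 27 46 .0415|tail -1
```

```text
drawer frame xy mm [27. 41.] F [-4.9 -4.4 -4.2] Tz 0.14 yaw err 0.0064 grip 59.799360036849976
drawer frame xy mm [26.9 43. ] F [-5.  -4.4 -3.7] Tz 0.1 yaw err 0.0064 grip 59.837608337402344
drawer frame xy mm [27. 44.] F [-5.3 -4.3 -3.9] Tz 0.12 yaw err 0.0064 grip 59.84161376953125
```

Scaled: 0.0007 m is 0.0112.

```bash
python3 -m creep '[[0, 0.0112, 0.0112, 0, 0, 0, 0], [0, 0, 0, 0, 0, 0, 0]]' >/dev/null; python3 seat.py 27 46 .0415|tail -1
python3 -m creep '[[0, 0.008, 0.008, 0, 0, 0, 0], [0, 0, 0, 0, 0, 0, 0]]' >/dev/null; python3 seat.py 27 46 .0415|tail -1
python3 -m creep '[[0, 0.008, 0.008, 0, 0, 0, 0], [0, 0, 0, 0, 0, 0, 0]]' >/dev/null; python3 seat.py 27 46 .0415|tail -1
```

```text
drawer frame xy mm [27. 45.] F [-5.1 -4.1 -3.6] Tz 0.13 yaw err 0.0064 grip 59.85720098018646
drawer frame xy mm [26.9 45.5] F [-4.  -4.9 -3.8] Tz 0.12 yaw err 0.0063 grip 59.9642676115036
drawer frame xy mm [27.  45.6] F [-5.9 -8.1 -1.2] Tz 0.18 yaw err 0.0058 grip 60.35680890083313
```

Scaled: 0.0004 m is 0.0064.

```bash
python3 -m creep '[[0, 0.0064, 0.0064, 0, 0, 0, 0], [0, 0, 0, 0, 0, 0, 0]]' >/dev/null; python3 seat.py 27 46 .0415|tail -1
python3 -m creep '[[0, -0.0048, 0.0048, 0, 0, 0, 0], [0, 0, 0, 0, 0, 0, 0]]' >/dev/null; python3 seat.py 27 46 .0415|tail -1
```

```text
drawer frame xy mm [27.  45.6] F [-5.6 -8.5  0.5] Tz 0.12 yaw err 0.0054 grip 60.57107090950012
drawer frame xy mm [27.  45.6] F [-9.2 -9.3  3. ] Tz 0.17 yaw err 0.0055 grip 60.83900570869446
```

Careful with the scale: shifts go in shares of 62.5 mm and turns go in shares of pi rad. That gives: -0.0005 m is -0.008.

```bash
python3 -m creep '[[0, 0, 0, -0.008, 0, 0, 0], [0, 0, 0, 0, 0, 0, 0]]' >/dev/null; python3 seat.py 27 46 .0415|tail -1
python3 -m creep '[[0, 0, 0, 0, 0, 0, -0.0005], [0, 0, 0, 0, 0, 0, 0]]' >/dev/null; python3 seat.py 27 46 .0415|tail -1
python3 -m creep '[[0, 0, 0, 0, 0, 0, -0.0003], [0, 0, 0, 0, 0, 0, 0]]' >/dev/null; python3 seat.py 27 46 .0415
```

```text
drawer frame xy mm [27.  45.7] F [-6.5 -8.2 -3.6] Tz 0.09 yaw err 0.0057 grip 60.1447731256485
drawer frame xy mm [27.  45.7] F [-6.1 -7.7 -2.2] Tz 0.01 yaw err 0.0069 grip 60.12853682041168
t 17.75 pos [ 0.5074 -0.1239  0.0419] F [-9.1 -0.5 -2.9] T [ 0.1   2.44 -0.1 ] j7 0.3 w 0.269
now axes d [0.0002 0.0002 0.0004] turn [-0.0071  0.0006  0.0077] | after-turn axes d [0.0002 0.0002 0.0004]
drawer frame xy mm [27.  45.7] F [-4.7 -7.7 -2.9] Tz -0.1 yaw err 0.0077 grip 60.18747925758362
```

Scaled: 0.0008 m is 0.0128, 0.0002 m is 0.0032, 0.0008 rad / 3.1416 = 0.0003.

```bash
python3 -m creep '[[0, 0.0032, 0.0128, 0, 0, 0, 0.0003], [0, 0, 0, 0, 0, 0, 0]]' >/dev/null; python3 seat.py 27 46 .0415|tail -1
python3 -m creep '[[0, 0, 0, 0, 0, 0, 0], [0, 0, 0, 0, 0, 0, 0]]' >/dev/null; python3 seat.py 27 46 .0415|tail -1
```

```text
drawer frame xy mm [27.  45.7] F [ -8.5 -10.7   1.2] Tz -0.01 yaw err 0.0067 grip 60.64241945743561
drawer frame xy mm [27.  45.7] F [ -9.4 -11.    1.8] Tz -0.0 yaw err 0.0067 grip 60.641759634017944
```

```bash
python3 - <<'E'
from h import *
o=[]
for c,(a,b,w,h) in {"top":(265,205,130,130),"scene":(245,200,120,120)}.items():
    im=arm.camera(c)[b:b+h,a:a+w,::-1];o.append(cv2.resize(im,(400,400),interpolation=cv2.INTER_CUBIC))
cv2.imwrite("pics/seat.png",np.hstack(o))
E
```

```text
(no output)
```

View pics/seat.png

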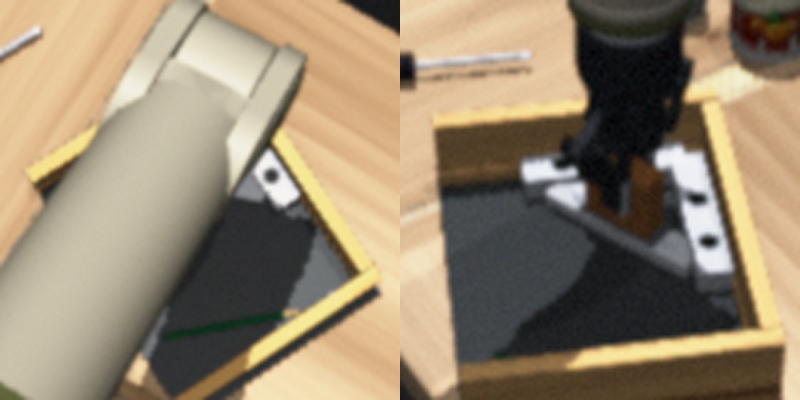

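The square is seated: no mat shows beyond the left side any more, and the forces are about 9 and 11 N with no net turn. Holding.

Scaled: -0.006 m is -0.096, -0.003 m is -0.048.

```bash
python3 -m creep '[[0, 0, 0, 0, 0, 0, 0], [0, 0, 0, 0, 0, 0, 0], [0, 0, 0, 0, 0, 0, 0], [0, 0, 0, 0, 0, 0, 0], [0, 0, 0, 0, 0, 0, 0]]'>/dev/null; python3 seat.py 27 46 .0415|tail -1
python3 -m creep '[[0, 0, 0, 0, 0, 0, 0], [0, 0, 0, 0, 0, 0, 0], [0, 0, 0, 0, 0, 0, 0], [0, 0, 0, 0, 0, 0, 0], [0, 0, 0, 0, 0, 0, 0]]'>/dev/null; python3 seat.py 27 46 .0415|tail -1
python3 -m creep '[[0, 0, 0, 0, 0, 0, 0], [0, 0, 0, 0, 0, 0, 0], [0, -0.0112, -0.0112, 0, 0, 0, 0], [0, -0.0224, -0.0224, 0, 0, 0, 0], [0, 0, 0, 0, 0, 0, 0]]'>/dev/null; python3 seat.py 27 46 .0415|tail -1
python3 -m creep '[[0, -0.032, -0.032, -0.016, 0, 0, 0], [0, -0.048, -0.048, 0, 0, 0, 0], [0, -0.048, -0.096, 0, 0, 0, 0], [0, 0, -0.096, 0, 0, 0, 0], [0, 0, 0, 0, 0, 0, 0]]'>/dev/null; python3 seat.py 0 10 .145
```

```text
drawer frame xy mm [27.  45.7] F [-9.5 -9.9  2.3] Tz -0.02 yaw err 0.0067 grip 60.64138948917389
drawer frame xy mm [27.  45.7] F [ -9.2 -11.    1.7] Tz -0.02 yaw err 0.0068 grip 60.64200460910797
drawer frame xy mm [27.1 45.4] F [-6.3 -1.8 -5.5] Tz -0.15 yaw err 0.0082 grip 59.932982325553894
t 20.85 pos [ 0.491  -0.1306  0.0446] F [-0.6 -0.6 -3. ] T [0.01 0.07 0.02] j7 0.3 w 0.273
now axes d [ 0.0037 -0.0293 -0.1004] turn [0.0002 0.0002 0.0075] | after-turn axes d [ 0.0035 -0.0294 -0.1004]
drawer frame xy mm [23.2 28.3] F [ 0.2 -0.9 -3. ] Tz 0.02 yaw err 0.0075 grip 60.109190940856934
```

Scaled: -0.03 m is -0.48, -0.012 m is -0.192.

```bash
python3 -m creep '[[0, 0.032, -0.192, 0, 0, 0, 0], [0, 0.0272, -0.192, -0.16, 0, 0, 0], [0, 0, -0.08, -0.48, 0, 0, 0], [0, 0, 0, -0.48, 0, 0, 0], [0, 0, 0, -0.48, 0, 0, 0]]'>/dev/null
python3 -m creep '[[0, 0, 0, -0.08, 0, 0, 0], [0, 0, 0, 0, 0, 0, 0]]'>/dev/null
python3 go.py .405 .215 .045 -.374
python3 - <<'E'
from h import *
o=[]
for c,(a,b,w,h) in {"top":(265,205,130,130),"scene":(245,200,120,120)}.items():
    im=arm.camera(c);np.save(f"after_{c}.npy",im)
E
```

```text
t 21.725 pos [ 0.463  -0.1212  0.1489] F [ 1.4  0.9 -3.2] T [ 0.01  0.06 -0.01] j7 0.14 w 0.269
now axes d [ 0.3208 -0.1159  0.1041] turn [-0.0003 -0.0005  0.1981] | after-turn axes d [ 0.2917 -0.1768  0.1039]
```

Scaled: 0.0535 m is 0.856, -0.0193 m is -0.3088.

```bash
python3 -m creep '[[0, 0.856, -0.3088, 0, 0, 0, 0], [0, 0.856, -0.3088, 0, 0, 0, 0], [0, 0.856, -0.3088, 0, 0, 0, 0], [0, 0.856, -0.3088, 0, 0, 0, 0], [0, 0.856, -0.3088, 0, 0, 0, 0]]'>/dev/null
python3 -m creep '[[0, 0.856, -0.3088, 0, 0, 0, 0], [0, 0, 0, 0, 0, 0, 0.0315], [0, 0, 0, 0, 0, 0, 0.0315], [0, 0, 0, 0, 0, 0, 0]]'>/dev/null
python3 -m creep '[[0, 0, 0, 0.64, 0, 0, 0], [0, 0, 0, 0.64, 0, 0, 0], [0, 0, 0, 0.32, 0, 0, 0], [0, 0, 0, 0, 0, 0, 0], [0, 0, 0, 0, 0, 0, 0]]'>/dev/null
python3 go.py .405 .215 .039 -.374
```

```text
t 23.575 pos [0.4062 0.2149 0.0501] F [-0.1 -0.  -2.6] T [-0.04 -0.01 -0.  ] j7 -0.8 w 0.277
now axes d [-0.0004 -0.0012  0.0111] turn [ 0.0004 -0.0004  0.0004] | after-turn axes d [-0.0003 -0.0012  0.0111]
```

Scaled: 0.007 m is 0.112, 0.002 m is 0.032.

```bash
python3 -m creep '[[0, 0, 0, 0.112, 0, 0, 0], [0, 0, 0, 0.032, 0, 0, 0], [0, 0, 0, 0, 0, 0, 0]]'|sed -n '2p;4p'
python3 -m creep '[[0, 0, 0, 0.016, 0, 0, 0], [0, 0, 0, 0, 0, 0, 0]]'|sed -n '2p;4p'
python3 -m creep '[[0, 0, 0, 0.016, 0, 0, 0], [0, 0, 0, 0, 0, 0, 0]]'|sed -n '2p;4p'
```

```text
ee_pos: [0.4057, 0.2148, 0.0405]
contact_force: [0.9, 0.7, -2.8]
ee_pos: [0.4057, 0.2149, 0.0395]
contact_force: [-0.8, 0.7, -3.1]
ee_pos: [0.4056, 0.2148, 0.0384]
contact_force: [0.5, 0.3, -1.8]
```

Scaled: 0.0007 m is 0.0112.

```bash
python3 -m creep '[[0, 0, 0, 0.0112, 0, 0, 0], [0, 0, 0, 0, 0, 0, 0]]'|sed -n '2p;4p'
python3 -m creep '[[0, 0, 0, 0.008, 0, 0, 0], [0, 0, 0, 0, 0, 0, 0]]'|sed -n '2p;4p'
```

```text
ee_pos: [0.4057, 0.2149, 0.0379]
contact_force: [-0.8, -1.5, 0.6]
ee_pos: [0.4057, 0.2149, 0.0379]
contact_force: [-4.0, -1.8, 9.6]
```

Scaled: -0.06 m is -0.96, -0.05 m is -0.8.

```bash
python3 -m creep '[[0.5, 0, 0, 0, 0, 0, 0], [0.8, 0, 0, 0, 0, 0, 0], [1, 0, 0, 0, 0, 0, 0], [1, 0, 0, 0, 0, 0, 0]]'|sed -n '2p;4,5p'
python3 -m creep '[[1, 0, 0, -0.48, 0, 0, 0], [1, 0, 0, -0.96, 0, 0, 0], [1, 0, 0, -0.8, 0, 0, 0], [1, 0, 0, 0, 0, 0, 0]]'|sed -n '2p;4,5p'
python3 go.py .33 .42 .2 -.374
```

```text
ee_pos: [0.4057, 0.2149, 0.0372]
contact_force: [-1.0, -0.7, 0.3]
width: 1.0
ee_pos: [0.4079, 0.2162, 0.1813]
contact_force: [0.8, -0.2, -0.6]
width: 1.002
t 25.95 pos [0.4079 0.2162 0.1813] F [ 0.8 -0.2 -0.6] T [ 0.01  0.07 -0.07] j7 -0.9 w 1.002
now axes d [ 0.1614 -0.147  -0.0181] turn [ 0.0033 -0.007  -0.0003] | after-turn axes d [ 0.1613 -0.147  -0.0187]
```

Moving clear, then checking the corner and the scene.

Scaled: 0.04 m is 0.64, -0.037 m is -0.592.

```bash
python3 -m creep '[[1, 0.64, -0.592, -0.08, 0, 0, 0], [1, 0.64, -0.592, -0.08, 0, 0, 0], [1, 0.64, -0.592, -0.08, 0, 0, 0], [1, 0.64, -0.592, -0.08, 0, 0, 0], [1, 0, 0, 0, 0, 0, 0]]'|sed -n '2p;4,5p'
python3 - <<'E'
from h import *
for c in("top","scene"): np.save(f"im_{c}.npy",arm.camera(c))
a=np.load("im_top.npy")[205:350,175:395,::-1];b=np.load("im_scene.npy")[205:340,150:365,::-1]
cv2.imwrite("pics/end.png",np.vstack([cv2.resize(a,(450,297),interpolation=cv2.INTER_CUBIC),cv2.resize(b,(450,283),interpolation=cv2.INTER_CUBIC)]))
E
python3 m2.py
```

```text
ee_pos: [0.3228, 0.4218, 0.1959]
contact_force: [0.3, 0.2, -0.3]
width: 0.998
top 1690.7222222222224
scene 448.52777777777777
95 ('top', 'scene') [ 0.4542 -0.1279 -0.972  -0.0066] 1.4 corner [ 0.6036 -0.141   0.    ]
95 ('top',) [ 0.4571 -0.1261 -0.9712 -0.0017] 0.704 corner [ 0.6065 -0.1391  0.    ]
95 ('scene',) [ 0.4533 -0.1273 -0.9702 -0.0014] 0.658 corner [ 0.6027 -0.1401  0.    ]
109 ('top', 'scene') [ 0.454  -0.1279 -0.9749 -0.0088] 1.376 corner [ 0.6033 -0.1414  0.    ]
109 ('top',) [ 0.4571 -0.1261 -0.9719 -0.0018] 0.695 corner [ 0.6064 -0.1392  0.    ]
109 ('scene',) [ 0.4532 -0.127  -0.9714 -0.0055] 0.642 corner [ 0.6026 -0.14    0.    ]
```

View pics/end.png

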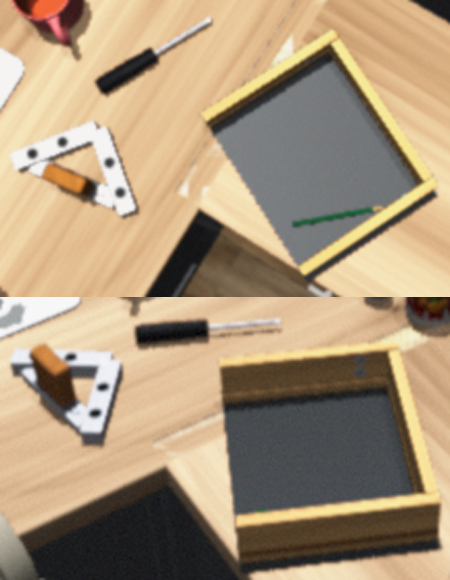

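The side now measures square (about -0.002 rad, within what the images can resolve). The square lies flat on the worktop, and the other things are where they were.

```bash
python3 -c "
from cell import arm
print(arm.finish_job())"
```

```text
the job is handed in; nothing more can be done
None
```

The job is handed in: I pressed the square into the back left corner at about 9–11 N on each face for over a second, drew it out and laid it flat on the bare worktop. In the pictures the left side is now square to within roughly 0.01 rad; no verdict came back.

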